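Palletise the cartons and scan them in

ROBOT

A 6-joint arm with a two-finger parallel gripper is mounted at the origin on the work surface. World frame = base frame: x ahead of the robot, y to its left, z up, the work surface at z = 0. Lengths are in m, angles in rad, forces in N, time in s.
With the tool pointing down it reaches from about 0.375 to 0.9 m from the base axis. Payload 3.1 kg.
Tool frame: the origin (TCP) lies on the centre line of the jaws, within the pads' length; the fingertips stand 19 mm ahead of it and the grasp point (between the pads) is the TCP; z points along the fingers, y is the line along which they close (so a half turn about z gives the same grasp; the last joint's range is limited). The gripper opens to 85 mm and grips with 20 to 120 N. Pads are 22 mm wide; open, the fingers measure 114 mm over their backs; the gripper's body (76 mm by 85 mm) begins 54 mm behind the grasp point. The pads swing forward as they close: fully open they stand 13 mm farther back than shut.
Start: joints at [1.05, 0.527, 1.433, -0, 1.181, -0.178], TCP at [0.209, 0.589, 0.25] pointing down, gripper open.
Joint ranges: [-3.08, 3.08], [-0.75, 2.2], [0.22, 2.44], [-1.43, 4.57], [0, 2.65], [-2.85, 2.85]. Speed limits (rad/s): [2.79, 2.79, 3.14, 3.14, 3.14, 3.14].

INTERFACE

Orientations are given as a unit quaternion [x, y, z, w].
In Python, from station import manip, cams, sign_off gives the robot as it stands.
- The arm moves only by the tool carry_out, never from a script. Its argument "targets" is a list that holds one entry, the list of rows, each a list of 7 numbers: the shift along the tool's x, y, z in cm, then the turn, a rotation vector about the tool's x, y, z in degrees, then the finger opening in cm, from 0 to 8.54. A call has 1 to 12 rows; each row is the pose to reach, as a shift and turn from the pose commanded when the call began, along the tool's axes at that moment; what a row does not reach only later rows make up. A row lasts 1/12 s, in which the tool goes at most 41.7 mm and 7.16 degrees, less where a joint would pass 70% of its speed; a pose out of reach is approached as far as the arm can. A call with a gripper value outside its range is refused whole. The fingers move at their own pace and stop on an object; "force" is the grip in N (left out, the last holds). Time passes only in rows, so rows that repeat a pose let the fingers close. It gives the time, the measured TCP pose, the force, the opening and the grip force at its end, in the units of the state.
- manip.sense(): the state, without advancing time (a new reading comes with each control period).
- cams.snapshot(name): name is "scene" or "top"; returns the picture (420x560x3 uint8, red, green, blue); there is no depth.
- cams.camera_info(name): a dict with "K" (3x3 intrinsics, pixels), "k1" (the pictures are not rectified: a ray, as slopes to the right and down, at radius r is drawn at 1 + k1 r^2 times it, then the intrinsics apply), "T" (4x4, takes a point from camera to world coordinates). Camera axes: x right, y down, z forward; pixel columns grow to the right and rows downward; lengths in m; the calibration is good to about 2 mm. A picture is of the moment at which its call begins. camera_info takes no time and is no camera call.
- sign_off(): hands the job in; it is judged then, once.
The state is a dict: "t": time; "q": joint angles; "qd": joint speeds; "tau": joint torques, N m; "tcp_pos": TCP position; "tool_rot": TCP orientation; "force": force on the tool from outside, world axes, zero at the start; "ft_torque": the same for the moment, N m; "finger_gap": opening from 0.0 (shut) to 1.0 (fully open); "gripper_force": force on a finger pad.
Only numpy, scipy, OpenCV 4.12 (cv2) and the standard library are available. Lean on these libraries where they do the work, as an engineer would, in place of code of your own. Each camera call takes 0.05 s, during which the arm holds its last target. There are 200 camera calls.

TASK

Put every carton on the bench onto the small pallet, label up, each squarely inside its own painted outline (any carton in any outline; with three cartons one outline stays empty). When all are in place, take the hand scanner from its dock and read the label of each carton from about 10 cm, aiming the beam at the label's middle and holding steady for a good second, in the order red, yellow, green, blue tape (passing over a colour that is not there), then lay the scanner back in its dock. If a carton has been knocked out of its outline, put it back before you finish, and leave the tape roll, jar and paint tin alone.

Things in the scene. Friction and masses are not known exactly. Their poses are not given: they have to be found in the camera images.
- pallet: small wooden pallet, square deck 236 x 236 mm, 24 mm high, fixed to the bench; origin under its centre, z up. On its deck four black painted outlines, each 134 x 66 mm, form a pinwheel round an empty 74 mm square in the middle
- slot0 (a point): centre of one painted outline, on the deck (24 mm above the bench); x along its long side towards the end that borders the empty middle, z up; the pallet's centre is at x = +34, y = +68 mm. A carton here has 6 mm to its neighbours; its inner (+y) long side is open to the empty square from x = -3 to +65 mm (room for a finger), the rest faces a neighbour's end
- slot1 (a point): centre of one painted outline, on the deck (24 mm above the bench); x along its long side towards the end that borders the empty middle, z up; the pallet's centre is at x = +34, y = +68 mm. A carton here has 6 mm to its neighbours; its inner (+y) long side is open to the empty square from x = -3 to +65 mm (room for a finger), the rest faces a neighbour's end
- slot2 (a point): centre of one painted outline, on the deck (24 mm above the bench); x along its long side towards the end that borders the empty middle, z up; the pallet's centre is at x = +34, y = +68 mm. A carton here has 6 mm to its neighbours; its inner (+y) long side is open to the empty square from x = -3 to +65 mm (room for a finger), the rest faces a neighbour's end
- slot3 (a point): centre of one painted outline, on the deck (24 mm above the bench); x along its long side towards the end that borders the empty middle, z up; the pallet's centre is at x = +34, y = +68 mm. A carton here has 6 mm to its neighbours; its inner (+y) long side is open to the empty square from x = -3 to +65 mm (room for a finger), the rest faces a neighbour's end
- carton_red: cardboard carton 130 (x) x 62 (y) x 60 (z) mm, 140 to 280 g, with a band of red tape round it 20 mm from its middle on the -x side; may be absent; origin at the centre of its underside, x along its length, z up through the labelled top; it starts flat on the bench with its label up
- label_red (a point): centre of the white bar-code label (44 x 46 mm) on the top face of the carton with red tape, at x = +36 mm, z = 60 mm in the carton's frame; turns with the carton
- carton_yellow: cardboard carton 130 (x) x 62 (y) x 60 (z) mm, 140 to 280 g, with a band of yellow tape round it 20 mm from its middle on the -x side; may be absent; origin at the centre of its underside, x along its length, z up through the labelled top; it starts flat on the bench with its label up
- label_yellow (a point): centre of the white bar-code label (44 x 46 mm) on the top face of the carton with yellow tape, at x = +36 mm, z = 60 mm in the carton's frame; turns with the carton
- carton_green: cardboard carton 130 (x) x 62 (y) x 60 (z) mm, 140 to 280 g, with a band of green tape round it 20 mm from its middle on the -x side; may be absent; origin at the centre of its underside, x along its length, z up through the labelled top; it starts flat on the bench with its label up
- label_green (a point): centre of the white bar-code label (44 x 46 mm) on the top face of the carton with green tape, at x = +36 mm, z = 60 mm in the carton's frame; turns with the carton
- carton_blue: cardboard carton 130 (x) x 62 (y) x 60 (z) mm, 140 to 280 g, with a band of blue tape round it 20 mm from its middle on the -x side; may be absent; origin at the centre of its underside, x along its length, z up through the labelled top; it starts flat on the bench with its label up
- label_blue (a point): centre of the white bar-code label (44 x 46 mm) on the top face of the carton with blue tape, at x = +36 mm, z = 60 mm in the carton's frame; turns with the carton
- scanner: yellow hand scanner, 220 g, lying in the dock: straight flat-sided handle 170 mm long (x = -110 to +60), 32 mm wide (y), 34 mm high, with a black bent-down head at its +x end (44 mm wide, down to 15 mm below the handle's underside, to x = 106 mm). Origin on the handle's underside, 5 mm behind the centre of mass; grip it here across y. z up
- window (a point): centre of the scanner's red window, at x = 90 mm, z = -6.5 mm in the scanner's frame; this frame's z axis is the reading beam, which leaves the window forwards and down: (0.5, 0, -0.866) in the scanner's frame, 30 degrees from straight down when the handle is level. A label is read 45 to 160 mm from the window, up to 48 degrees off square
- dock: black scanner dock, fixed: base 130 x 70 x 12 mm with two saddles 20 mm long centred at x = +-47 mm, saddle tops 40 mm above the bench, with cheeks rising 14 mm more, 42 mm apart, that keep the 32 mm handle in place; open between the saddles (74 mm). Origin under its centre, x along it. A docked scanner has its origin over the dock's, 40 mm up, x axes parallel
- tape_roll: orange roll of tape, 96 mm across, 48 mm high, standing on the bench; bystander; origin under its centre
- plug_jar: glass jar with a red lid, 66 mm across, 85 mm high; bystander; origin under its centre
- paint_tin: paint tin with a blue label, 80 mm across, 95 mm high; bystander; origin under its centre

How it is judged:
By the outcome, as a careful person would: the job done as asked, in the order asked, and still so for the second after the job is handed in, with the robot touching nothing.
Of carton_red, carton_yellow, carton_green, carton_blue only 3 to 4 are there at a start; the rules pass over those that are not, and their reading is None.
At some moment in a run one of carton_red, carton_yellow, carton_green, carton_blue may be knocked a few centimetres aside while the robot is not near it.
It also fails if it takes over 210 s, if anything falls off the work surface, if the arm or the gripper's body presses on something with over 40 N, if the wrist force passes 120 N, or if a joint passes its speed limit or range.

## Working session

There is one attempt and no reset: what is moved stays moved. The work goes in short steps, Python scripts to look and compute and a tool call to move; the robot and the scene stay as the last step left them, time stands still between calls to the robot, and variables do not carry over. Pictures are saved under pics/ and viewed, at most 14 in all, crops included, and the job is handed in when it is done.

Besides the shell and the picture viewer there is one more tool, called after "Emit:" in YAML: its name, and indented under it one key for each argument. carry_out: Moves the arm, as the interface text tells. Its arguments: {"type":"object","properties":{"targets":{"type":"array"},"force":{"type":"number"}},"required":["targets"]}

```bash
mkdir -p pics; ls; python3 - <<'E'
from station import manip,cams
import cv2,numpy as np
np.set_printoptions(precision=4,suppress=True)
print(manip.sense())
for n in("scene","top"):
    im=cams.snapshot(n); cv2.imwrite(f"pics/{n}0.png",im[:,:,::-1]); print(n,cams.camera_info(n))
E
```

```text
pics
{'t': 0.0, 'q': array([ 1.0505,  0.5285,  1.4339,  0.    ,  1.1814, -0.1785]), 'qd': array([-0.0003, -0.0012, -0.001 ,  0.0016,  0.0013, -0.0004]), 'tau': array([ -0.0022, -44.2361, -17.8023,  -0.0004,   0.0084,   0.    ]), 'tcp_pos': array([0.2091, 0.5883, 0.2493]), 'tool_rot': array([ 0.1701,  0.9854, -0.001 , -0.0004]), 'force': array([-0.0427,  0.506 , -0.1207]), 'ft_torque': array([-0.0243,  0.0442, -0.0132]), 'gripper_force': 0.0, 'finger_gap': 1.0017836916783172}
scene {'K': array([[427.3067,   0.    , 278.0341],
       [  0.    , 427.3067, 208.9621],
       [  0.    ,   0.    ,   1.    ]]), 'k1': -0.13322265804208053, 'T': array([[-0.1809,  0.7257, -0.6638,  1.4936],
       [ 0.9835,  0.1286, -0.1273,  0.1931],
       [-0.007 , -0.6759, -0.737 ,  1.052 ],
       [ 0.    ,  0.    ,  0.    ,  1.    ]])}
top {'K': array([[531.5775,   0.    , 284.1943],
       [  0.    , 531.5775, 209.2683],
       [  0.    ,   0.    ,   1.    ]]), 'k1': -0.09422555623125153, 'T': array([[ 0.0034, -0.9968,  0.0797,  0.5056],
       [-1.    , -0.004 , -0.0072,  0.0049],
       [ 0.0075, -0.0797, -0.9968,  1.6394],
       [ 0.    ,  0.    ,  0.    ,  1.    ]])}
```

View pics/top0.png

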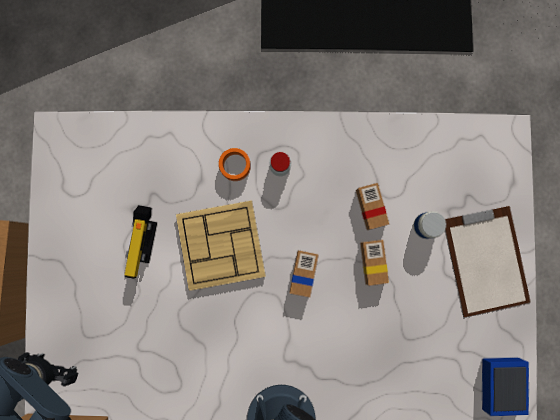

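View pics/scene0.png

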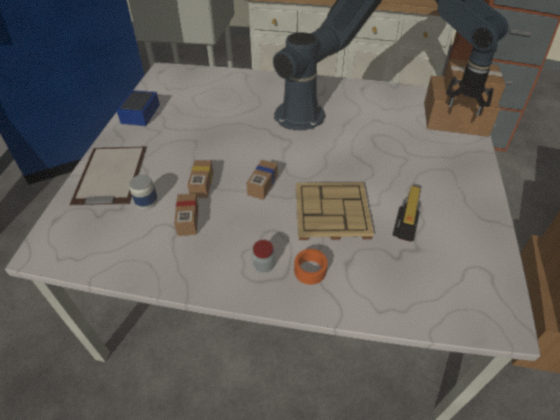

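Three cartons (no green). In the top view blue is at about (304,273), red (371,206), yellow (374,263), the pallet (220,246) and the scanner (138,240). I'll look closer.

```bash
cat > h.py <<'E'
import numpy as np,cv2
from station import manip,cams
from scipy.spatial.transform import Rotation as R
np.set_printoptions(precision=4,suppress=True)
INFO={n:cams.camera_info(n) for n in("scene","top")}
def dist(n): return np.array([INFO[n]["k1"],0,0,0,0.])
def ray(n,uv,z):
    """pixels -> world points on plane z"""
    c=INFO[n]; uv=np.asarray(uv,float).reshape(-1,1,2)
    p=cv2.undistortPointsIter(uv,c["K"],dist(n),None,None,(3,50,1e-10)).reshape(-1,2)
    d=np.c_[p,np.ones(len(p))]@c["T"][:3,:3].T; o=c["T"][:3,3]
    return o+d*((z-o[2])/d[:,2])[:,None]
def proj(n,P):
    c=INFO[n]; Ti=np.linalg.inv(c["T"])
    return cv2.projectPoints(np.asarray(P,float).reshape(-1,1,3),cv2.Rodrigues(Ti[:3,:3])[0],Ti[:3,3],c["K"],dist(n))[0].reshape(-1,2)
def ortho(n,im,c,yaw,z,w=.2,h=.14,s=4000):
    """rectified view of plane z: image right=local x, up=local y, s px/m"""
    W,H=int(w*s),int(h*s); u,v=np.meshgrid((np.arange(W)+.5)/s-w/2,h/2-(np.arange(H)+.5)/s)
    a,b=np.cos(yaw),np.sin(yaw)
    P=np.stack([c[0]+a*u-b*v,c[1]+b*u+a*v,np.full_like(u,z)],-1)
    m=proj(n,P).reshape(H,W,2).astype(np.float32)
    return cv2.remap(im,m[...,0],m[...,1],cv2.INTER_CUBIC)
def go(x,y,z,yaw=None):
    """shift(cm), turn(deg) from present pose to tool-down pose; yaw = direction of tool y (mod 180)"""
    s=manip.sense(); R0=R.from_quat(s["tool_rot"]); p=s["tcp_pos"]
    d=R0.inv().apply(np.array([x,y,z])-p)*100
    if yaw is None: yy=R0.as_matrix()[:2,1]; yaw=np.arctan2(yy[1],yy[0])
    best=None
    for k in(0,np.pi):
        t=yaw+k; Y=np.array([np.cos(t),np.sin(t),0]); Z=np.array([0,0,-1.]); X=np.cross(Y,Z)
        r=(R0.inv()*R.from_matrix(np.c_[X,Y,Z])).as_rotvec(degrees=True)
        if best is None or np.linalg.norm(r)<np.linalg.norm(best): best=r
    print("t",round(s["t"],2),"tcp",p,"q6",s["q"][5].round(2),"shift cm",d.round(2),"turn",best.round(2))
E
python3 - <<'E'
from h import *
im=cv2.imread("pics/top0.png")
def crop(c,h=25): 
    u,v=c; return cv2.resize(im[v-h:v+h,u-h:u+h],(300,300),interpolation=cv2.INTER_CUBIC)
a=np.hstack([crop((304,273)),crop((371,206)),crop((374,263))])
b=np.hstack([crop((220,246),50),crop((138,240),45),np.zeros((300,300,3),np.uint8)])
cv2.imwrite("pics/c1.png",cv2.resize(np.vstack([a,b]),(798,532)))
for n,uv,z in(("blue",(304,273),.06),("red",(371,206),.06),("yel",(374,263),.06),("pal",(220,246),.024),("scan",(138,240),.07),("tape",(234,164),.048),("jar",(280,161),.085),("tin",(429,224),.095)): print(n,ray("top",uv,z)[0])
E
```

```text
blue [ 0.4431 -0.0658  0.06  ]
red [ 0.6429 -0.2664  0.06  ]
yel [ 0.4729 -0.274   0.06  ]
pal [0.5223 0.1876 0.024 ]
scan [0.5381 0.4266 0.07  ]
tape [0.7698 0.1457 0.048 ]
jar [0.7731 0.0065 0.085 ]
tin [ 0.5875 -0.4315  0.095 ]
```

View pics/c1.png

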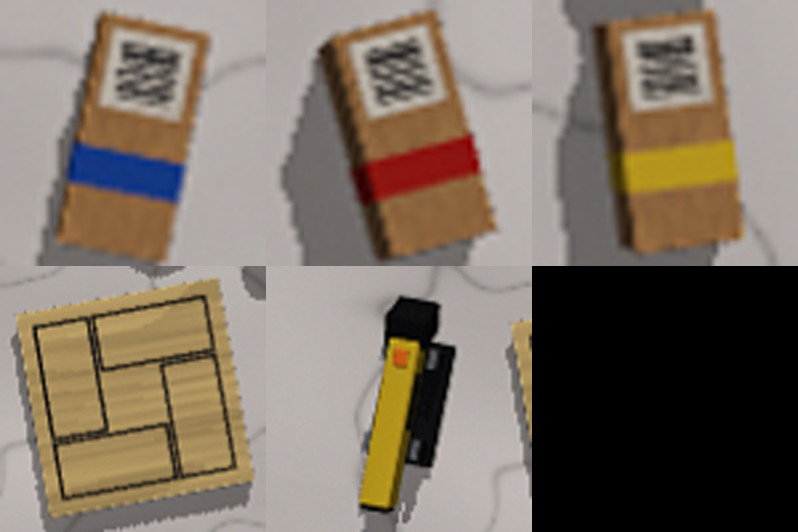

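The crops show top faces clearly brighter than the sides. All labels sit at the upper (+x world) end, the pallet outlines form a pinwheel, and the scanner head points up in the image. Measuring next.

```bash
cat >> h.py <<'E'
def rect(n,im,c,z,maskf,w,h,s=4000,closing=1):
    """largest blob of maskf(HSV) in a rectified axis-aligned view at height z -> centre, yaw of the long side, size, mask"""
    o=ortho(n,im,c,0,z,w,h,s); m=maskf(cv2.cvtColor(o,cv2.COLOR_BGR2HSV).astype(int)).astype(np.uint8)*255
    if closing>1: m=cv2.morphologyEx(m,cv2.MORPH_CLOSE,np.ones((closing,closing),np.uint8))
    cs=cv2.findContours(m,cv2.RETR_EXTERNAL,cv2.CHAIN_APPROX_NONE)[0]; k=max(cs,key=cv2.contourArea)
    m2=cv2.drawContours(np.zeros_like(m),[k],-1,255,-1); m2=cv2.morphologyEx(m2,cv2.MORPH_OPEN,np.ones((21,21),np.uint8))
    k=max(cv2.findContours(m2,cv2.RETR_EXTERNAL,cv2.CHAIN_APPROX_NONE)[0],key=cv2.contourArea)
    M=cv2.moments(m2,True); cm=np.array([M["m10"],M["m01"]])/M["m00"]
    b=cv2.boxPoints(cv2.minAreaRect(k)); H,W=m.shape
    f=lambda p:np.array([c[0]+(p[0]+.5-W/2)/s,c[1]-(p[1]+.5-H/2)/s])
    e=[b[1]-b[0],b[2]-b[1]]; i=int(np.linalg.norm(e[1])>np.linalg.norm(e[0])); L=e[i]
    yaw=np.arctan2(-L[1],L[0]); yaw=(yaw+np.pi/2)%np.pi-np.pi/2
    th=.5*np.arctan2(2*M["mu11"],M["mu20"]-M["mu02"]) # moments axis
    return dict(c=f(b.mean(0)),cm=f(cm),yaw=np.degrees(yaw),yawm=-np.degrees(th),size=(np.linalg.norm(e[i])/s*1e3,np.linalg.norm(e[1-i])/s*1e3),area=M["m00"]/s/s*1e6),m2,o
def topface(h):
    H,S,V=h[...,0],h[...,1],h[...,2]
    return (S>75)&(V>118)
E
cat > meas.py <<'E'
from h import *
import sys
im=cams.snapshot("top")[:,:,::-1].copy(); cv2.imwrite("pics/_t.png",im)
E
python3 - <<'E'
from h import *
im=cv2.imread("pics/top0.png"); vis=[]
for n,c in(("blue",(.443,-.066)),("red",(.643,-.266)),("yel",(.473,-.274))):
    d,m,o=rect("top",im,c,.06,topface,.18,.18,closing=5); print(n,{k:np.round(v,4) for k,v in d.items()})
    o[cv2.morphologyEx(m,cv2.MORPH_GRADIENT,np.ones((3,3)))>0]=(0,255,0); vis.append(cv2.resize(o,(260,260)))
for n,c,z,f,w in(("deck",(.522,.188),.024,lambda h:(h[...,1]>50)&(h[...,2]>110)|(h[...,2]<70)&(abs(h[...,0]-20)<200)&False,.34),
  ("lines",(.522,.188),.024,lambda h:(h[...,2]<95),.22),("scan",(.538,.427),.074,lambda h:(abs(h[...,0]-25)<8)&(h[...,1]>150)&(h[...,2]>120),.26)):
    d,m,o=rect("top",im,c,z,f,w,w,closing=25 if n!="scan" else 5) if n!="lines" else rect("top",im,c,z,f,.30,.30,closing=61)
    print(n,{k:np.round(v,4) for k,v in d.items()})
    o[cv2.morphologyEx(m,cv2.MORPH_GRADIENT,np.ones((3,3)))>0]=(0,255,0); vis.append(cv2.resize(o,(260,260)))
cv2.imwrite("pics/c2.png",np.vstack([np.hstack(vis[:3]),np.hstack(vis[3:])]))
E
```

```text
blue {'c': array([ 0.4695, -0.0707], dtype=float32), 'cm': array([ 0.4695, -0.0711]), 'yaw': np.float32(-11.4966), 'yawm': np.float64(-11.386), 'size': array([73.6489, 61.3208], dtype=float32), 'area': np.float64(4316.375)}
red {'c': array([ 0.6442, -0.2746], dtype=float32), 'cm': array([ 0.6442, -0.2743]), 'yaw': np.float32(15.1729), 'yawm': np.float64(15.0217), 'size': array([130.2694,  63.1553], dtype=float32), 'area': np.float64(7742.9375)}
yel {'c': array([ 0.4756, -0.2787], dtype=float32), 'cm': array([ 0.4755, -0.279 ]), 'yaw': np.float32(7.5563), 'yawm': np.float64(7.0102), 'size': array([130.8411,  64.1017], dtype=float32), 'area': np.float64(7840.0)}
deck {'c': array([0.5255, 0.1879], dtype=float32), 'cm': array([0.5255, 0.1878]), 'yaw': np.float32(10.6553), 'yawm': np.float64(37.3624), 'size': array([238.8227, 238.3154], dtype=float32), 'area': np.float64(56253.4375)}
lines {'c': array([0.5256, 0.1886], dtype=float32), 'cm': array([0.5257, 0.1881]), 'yaw': np.float32(-79.2237), 'yawm': np.float64(-66.9184), 'size': array([204.8356, 203.8889], dtype=float32), 'area': np.float64(40966.3125)}
scan {'c': array([0.516 , 0.4363], dtype=float32), 'cm': array([0.5162, 0.4362]), 'yaw': np.float32(-9.7436), 'yawm': np.float64(-9.6741), 'size': array([167.6647,  31.5658], dtype=float32), 'area': np.float64(5049.875)}
```

View pics/c2.png

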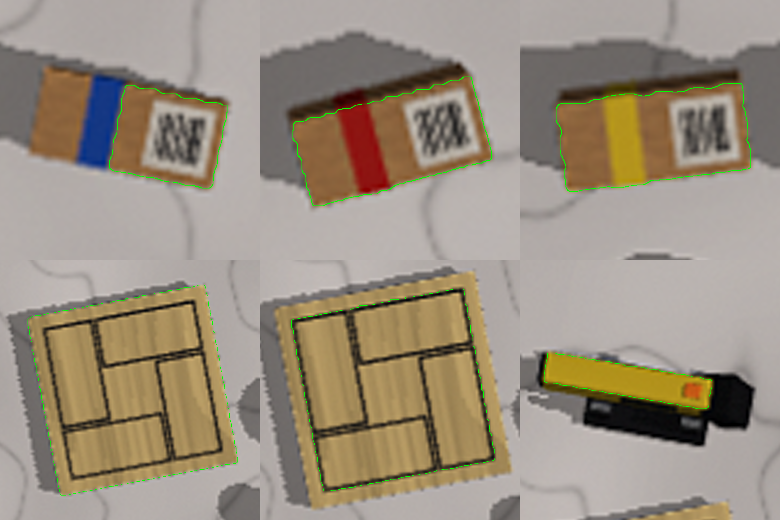

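Sizes agree with the given ones (130x62 tops, 204 mm outlines, 168x32 handle). I'll fix the blue mask and store the targets.

```bash
cat >> h.py <<'E'
P=np.array([.5256,.1883]); PY=np.radians(10.72)
def rot(a): return np.array([[np.cos(a),-np.sin(a)],[np.sin(a),np.cos(a)]])
def slot(k): a=PY+k*np.pi/2; return P-rot(a)@[.034,.068],a
def topface(h):
    H,S,V=h[...,0],h[...,1],h[...,2]
    return (S>75)&(V>118)|(abs(H-112)<12)&(S>120)&(V>85)
def cart(im,c,z=.06):
    d,m,o=rect("top",im,c,z,topface,.18,.18,closing=9); return d
E
python3 - <<'E'
from h import *
im=cv2.imread("pics/top0.png")
d=cart(im,(.443,-.066)); print(d)
y=np.radians(d["yawm"]); 
for k in range(4): print(k,slot(k)[0],np.degrees(slot(k)[1]))
g=d["c"]+rot(y)@[.017,0]; print(g); go(*g,.17,y+np.pi/2); h=cv2.imread("pics/top0.png")
print(cv2.cvtColor(im[280:281,300:301],cv2.COLOR_BGR2HSV))
E
```

```text
{'c': array([ 0.4421, -0.0644], dtype=float32), 'cm': array([ 0.4418, -0.0652]), 'yaw': np.float32(-11.003536), 'yawm': np.float64(-11.79926185918988), 'size': (np.float32(130.1663), np.float32(64.21401)), 'area': 7740.125}
0 [0.5048 0.1152] 10.72
1 [0.5987 0.1675] 100.72
2 [0.5464 0.2614] 190.72
3 [0.4525 0.2091] 280.71999999999997
[ 0.4587 -0.0678]
t 0.1 tcp [0.2092 0.5883 0.2494] q6 -0.18 shift cm [-45.51 -53.44   8.03] turn [-0.11 -0.03 -7.79]
[[[111 216 131]]]
```

Emit:
carry_out:
  targets:
    - [[-45.5,-53.4,8,0,0,-7.8,8.5],[-45.5,-53.4,8,0,0,-7.8,8.5],[-45.5,-53.4,8,0,0,-7.8,8.5],[-45.5,-53.4,8,0,0,-7.8,8.5],[-45.5,-53.4,8,0,0,-7.8,8.5],[-45.5,-53.4,8,0,0,-7.8,8.5],[-45.5,-53.4,8,0,0,-7.8,8.5],[-45.5,-53.4,8,0,0,-7.8,8.5],[-45.5,-53.4,8,0,0,-7.8,8.5],[-45.5,-53.4,8,0,0,-7.8,8.5],[-45.5,-53.4,8,0,0,-7.8,8.5],[-45.5,-53.4,8,0,0,-7.8,8.5]]
  force: 50

```text
t: 1.1
tcp_pos: [0.3864, 0.1227, 0.1935]
tool_rot: [0.103, 0.995, 0.0, -0.0]
force: [0.6, 1.1, -1.2]
finger_gap: 0.991
gripper_force: 0.0
```

```bash
python3 -c "
from h import *
go(.4587,-.0678,.17,np.radians(-11.4+90))"
```

```text
t 1.1 tcp [0.3864 0.1227 0.1935] q6 -1.34 shift cm [-10.96 -17.17   2.34] turn [ 0.   -0.   -0.37]
```

Emit:
carry_out:
  targets:
    - [[-11,-17.2,2.3,0,0,-0.4,8.5],[-11,-17.2,2.3,0,0,-0.4,8.5],[-11,-17.2,2.3,0,0,-0.4,8.5],[-11,-17.2,2.3,0,0,-0.4,8.5],[-11,-17.2,2.3,0,0,-0.4,8.5],[-11,-17.2,2.3,0,0,-0.4,8.5],[-11,-17.2,2.3,0,0,-0.4,8.5],[-11,-17.2,2.3,0,0,-0.4,8.5]]

```text
t: 1.77
tcp_pos: [0.4579, -0.066, 0.1703]
tool_rot: [0.1, 0.995, 0.0, -0.001]
force: [-0.6, 0.5, -0.7]
finger_gap: 0.997
gripper_force: 0.0
```

```bash
python3 -c "
from h import *
go(.4587,-.0678,.03,np.radians(-11.4+90))"
```

```text
t 1.77 tcp [ 0.4579 -0.066   0.1703] q6 -1.76 shift cm [-0.14 -0.17 14.03] turn [ 0.04 -0.12 -0.04]
```

Emit:
carry_out:
  targets:
    - [[0,0,10,0,0,0,8.5],[0,0,13.5,0,0,0,8.5],[0,0,14,0,0,0,8.5],[0,0,14,0,0,0,8.5],[0,0,14,0,0,0,8.5],[0,0,14,0,0,0,8.5],[0,0,14,0,0,0,5],[0,0,14,0,0,0,5],[0,0,14,0,0,0,5],[0,0,14,0,0,0,5],[0,0,14,0,0,0,5],[0,0,14,0,0,0,5]]

```text
t: 2.77
tcp_pos: [0.4598, -0.0663, 0.0326]
tool_rot: [0.099, 0.995, -0.0, 0.002]
force: [1.0, 2.6, 7.2]
finger_gap: 0.722
gripper_force: 55.5
```

```bash
python3 -c "
from h import *
s,a=slot(0); g=s+rot(a)@[.017,0]; print(g)
go(*g,.15,a+np.pi/2); print(manip.sense()['force'])"
```

```text
[0.5215 0.1183]
t 2.77 tcp [ 0.4598 -0.0663  0.0326] q6 -1.76 shift cm [ -2.47  19.31 -11.74] turn [ -0.08   0.21 -22.05]
[0.9946 2.5599 7.1617]
```

Emit:
carry_out:
  targets:
    - [[0,0,-4,0,0,0,5],[0,0,-8,0,0,0,5],[0,0,-11.7,0,0,0,5],[-2.5,19.3,-11.7,0,0,-22.1,5],[-2.5,19.3,-11.7,0,0,-22.1,5],[-2.5,19.3,-11.7,0,0,-22.1,5],[-2.5,19.3,-11.7,0,0,-22.1,5],[-2.5,19.3,-11.7,0,0,-22.1,5],[-2.5,19.3,-11.7,0,0,-22.1,5],[-2.5,19.3,-11.7,0,0,-22.1,5],[-2.5,19.3,-11.7,0,0,-22.1,5],[-2.5,19.3,-11.7,0,0,-22.1,5]]

```text
t: 3.77
tcp_pos: [0.5207, 0.117, 0.1479]
tool_rot: [-0.093, 0.996, -0.0, -0.0]
force: [0.3, -0.7, -2.4]
finger_gap: 0.718
gripper_force: 56.1
```

```bash
python3 -c "
from h import *
s,a=slot(0); g=s+rot(a)@[.017,0]; print(g)
im=cams.snapshot('top')[:,:,::-1].copy(); cv2.imwrite('pics/t1.png',im)
go(*g,.0545,a+np.pi/2); print(manip.sense()['force'])
o=ortho('top',im,s,a,.178,.3,.2,2600); cv2.imwrite('pics/c3.png',o)
"
```

```text
[0.5215 0.1183]
t 3.82 tcp [0.5208 0.1168 0.1478] q6 -1.74 shift cm [-0.11  0.14  9.33] turn [-0.   -0.04 -0.11]
[ 0.0087 -0.6618 -2.3998]
```

View pics/c3.png

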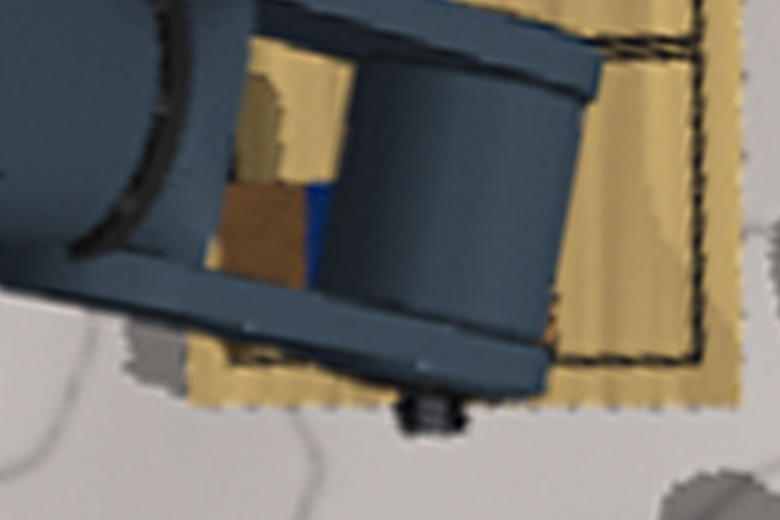

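The arm hides most of the carton in this view. I'll lower it, release, retreat and then measure.

Emit:
carry_out:
  targets:
    - [[-0.1,0.1,4,0,0,0,5],[-0.1,0.1,7.5,0,0,0,5],[-0.1,0.1,8.6,0,0,0,5],[-0.1,0.1,9.0,0,0,0,5],[-0.1,0.1,9.2,0,0,0,5],[-0.1,0.1,9.2,0,0,0,5]]

```text
t: 4.32
tcp_pos: [0.521, 0.1181, 0.0569]
tool_rot: [-0.093, 0.996, -0.0, -0.001]
force: [-0.7, 0.6, -2.5]
finger_gap: 0.72
gripper_force: 56.0
```

Emit:
carry_out:
  targets:
    - [[0,0,0,0,0,0,7.4],[0,0,0,0,0,0,7.4],[0,0,0,0,0,0,7.4],[0,0,0,0,0,0,7.4],[0,0,-4,0,0,0,7.4],[0,0,-8,0,0,0,8.5],[0,-4,-12,0,0,0,8.5],[0,-8,-12,0,0,0,8.5],[0,-12,-12,0,0,0,8.5],[0,-16,-12,0,0,0,8.5],[0,-20,-12,0,0,0,8.5],[0,-24,-12,0,0,0,8.5]]

```text
t: 5.32
tcp_pos: [0.5664, -0.1155, 0.1762]
tool_rot: [-0.093, 0.996, -0.0, 0.0]
force: [1.1, 1.0, -0.7]
finger_gap: 0.997
gripper_force: 0.0
```

```bash
cat >> h.py <<'E'
def look(n):
    im=cams.snapshot("top")[:,:,::-1].copy(); cv2.imwrite(f"pics/{n}.png",im); return im
def inslot(im,k):
    s,a=slot(k); d=cart(im,s,.084); e=rot(-a)@(d["c"]-s)*1e3; em=rot(-a)@(d["cm"]-s)*1e3
    f=lambda y:(y-np.degrees(a)+90)%180-90
    print("slot",k,"err mm rect",e.round(1),"cm",em.round(1),"yaw",round(float(f(d["yaw"])),2),round(float(f(d["yawm"])),2),"size",np.round(d["size"],1))
def loose(im,n,c):
    d=cart(im,c); print(n,d["c"],d["cm"],d["yaw"],d["yawm"],np.round(d["size"],1)); return d
E
python3 -c "
from h import *
im=look('t2'); inslot(im,0)
loose(im,'red',(.644,-.274))
d=loose(im,'yel',(.4755,-.279)); y=np.radians((d['yaw']+d['yawm'])/2); g=(d['c']+d['cm'])/2+rot(y)@[-.017,0]; print(g,y)
go(*g,.17,y+np.pi/2); s,a=slot(0); o=ortho('top',im,s,a,.024,.2,.15,3600); cv2.imwrite('pics/c4.png',o)"
```

```text
slot 0 err mm rect [ 1.4 19.6] cm [5.2 5.9] yaw -0.16 37.38 size [166.2 144.3]
red [ 0.6441 -0.2745] [ 0.644  -0.2739] 14.765427 15.030704459235679 [130.5  63.7]
yel [ 0.4755 -0.2786] [ 0.4753 -0.2786] 7.275005 6.979518518763563 [130.8  64.6]
[ 0.4585 -0.2807] 0.1243941831635945
t 5.37 tcp [ 0.5698 -0.1242  0.1766] q6 -2.15 shift cm [ 13.79 -13.36   0.7 ] turn [-0.49  0.31  3.34]
```

View pics/c4.png

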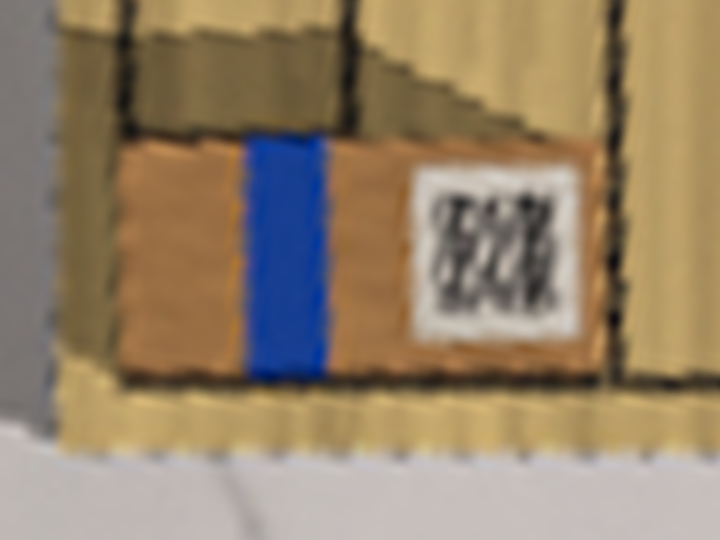

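Blue sits inside its outline, all sides parallel. I'll refine the on-pallet mask while moving to yellow.

Emit:
carry_out:
  targets:
    - [[13.8,-13.4,0.7,0,0,3.3,8.5],[13.8,-13.4,0.7,0,0,3.3,8.5],[13.8,-13.4,0.7,0,0,3.3,8.5],[13.8,-13.4,0.7,0,0,3.3,8.5],[13.8,-13.4,0.7,0,0,3.3,8.5],[13.8,-13.4,0.7,0,0,3.3,8.5],[13.8,-13.4,0.7,0,0,3.3,8.5],[13.8,-13.4,0.7,0,0,3.3,8.5],[13.8,-13.4,0.7,0,0,3.3,8.5],[13.8,-13.4,0.7,0,0,3.3,8.5]]

```text
t: 6.2
tcp_pos: [0.4563, -0.2696, 0.1687]
tool_rot: [-0.066, 0.998, 0.0, 0.0]
force: [0.6, 0.5, 0.1]
finger_gap: 0.997
gripper_force: 0.0
```

```bash
python3 -c "
from h import *
im=cv2.imread('pics/t2.png'); s,a=slot(0)
h=cv2.cvtColor(ortho('top',im,s,a,.084,.13,.06,1000),cv2.COLOR_BGR2HSV); print('carton',np.percentile(h[5:55,5:30].reshape(-1,3),[5,50,95],axis=0))
s,a=slot(2); h=cv2.cvtColor(ortho('top',im,s,a,.024,.12,.05,1000),cv2.COLOR_BGR2HSV); print('wood',np.percentile(h.reshape(-1,3),[5,50,95],axis=0))
go(.4585,-.2807,.03,.1244+np.pi/2)
"
```

```text
carton [[ 14. 141. 150.]
 [ 15. 143. 154.]
 [ 15. 151. 161.]]
wood [[ 19. 112. 170.]
 [ 20. 114. 185.]
 [ 20. 117. 199.]]
t 6.2 tcp [ 0.4563 -0.2696  0.1687] q6 -2.45 shift cm [-0.07 -1.13 13.87] turn [0.01 0.01 0.41]
```

Emit:
carry_out:
  targets:
    - [[0,0,0,0,0,0,8.5],[0,0,0,0,0,0,8.5],[0,0,0,0,0,0,8.5]]

```text
t: 6.45
tcp_pos: [0.456, -0.2703, 0.1687]
tool_rot: [-0.065, 0.998, -0.0, 0.0]
force: [-0.2, 0.9, 0.4]
finger_gap: 0.999
gripper_force: 0.0
```

```bash
python3 -c "
from h import *
go(.4585,-.2807,.03,.1244+np.pi/2)
"
```

```text
t 6.45 tcp [ 0.456  -0.2703  0.1687] q6 -2.45 shift cm [-0.11 -1.06 13.87] turn [-0.    0.    0.36]
```

Emit:
carry_out:
  targets:
    - [[-0.1,-1.1,4,0,0,0.4,8.5],[-0.1,-1.1,8,0,0,0.4,8.5],[-0.1,-1.1,12,0,0,0.4,8.5],[-0.1,-1.1,13.9,0,0,0.4,8.5],[-0.1,-1.1,13.9,0,0,0.4,8.5],[-0.1,-1.1,13.9,0,0,0.4,8.5],[-0.1,-1.1,13.9,0,0,0.4,5],[-0.1,-1.1,13.9,0,0,0.4,5],[-0.1,-1.1,13.9,0,0,0.4,5],[-0.1,-1.1,13.9,0,0,0.4,5],[-0.1,-1.1,13.9,0,0,0.4,5],[-0.1,-1.1,13.9,0,0,0.4,5]]

```text
t: 7.45
tcp_pos: [0.4591, -0.2826, 0.0317]
tool_rot: [-0.061, 0.998, -0.001, 0.001]
force: [0.5, 0.5, 6.9]
finger_gap: 0.72
gripper_force: 56.5
```

```bash
cat >> h.py <<'E'
def woodface(h):
    H,S,V=h[...,0],h[...,1],h[...,2]
    return ((S>126)&(V>118))|(abs(H-112)<12)&(S>120)&(V>85)
def inslot(im,k,z=.084):
    s,a=slot(k); d,m,o=rect("top",im,s,z,woodface,.15,.15,closing=9); e=rot(-a)@(d["c"]-s)*1e3; em=rot(-a)@(d["cm"]-s)*1e3
    f=lambda y:(y-np.degrees(a)+90)%180-90
    print("slot",k,"err mm rect",e.round(1),"cm",em.round(1),"yaw",round(float(f(d["yaw"])),2),round(float(f(d["yawm"])),2),"size",np.round(d["size"],1))
E
python3 -c "
from h import *
inslot(cv2.imread('pics/t2.png'),0)
s,a=slot(2); g=s+rot(a)@[.017,0]; print(g)
go(*g,.16,a+np.pi/2)"
```

```text
slot 0 err mm rect [28.9  0.6] cm [28.9  0.3] yaw 0.01 1.46 size [73.5 63.9]
[0.5297 0.2583]
t 7.45 tcp [ 0.4591 -0.2826  0.0317] q6 -2.45 shift cm [-13.65  52.77 -12.96] turn [-0.18  0.15 -3.69]
```

Emit:
carry_out:
  targets:
    - [[0,0,-4,0,0,0,5],[0,0,-8,0,0,0,5],[0,0,-13,0,0,0,5],[-13.7,52.8,-13,0,0,-3.7,5],[-13.7,52.8,-13,0,0,-3.7,5],[-13.7,52.8,-13,0,0,-3.7,5],[-13.7,52.8,-13,0,0,-3.7,5],[-13.7,52.8,-13,0,0,-3.7,5],[-13.7,52.8,-13,0,0,-3.7,5],[-13.7,52.8,-13,0,0,-3.7,5],[-13.7,52.8,-13,0,0,-3.7,5],[-13.7,52.8,-13,0,0,-3.7,5]]

```text
t: 8.45
tcp_pos: [0.5065, 0.0921, 0.1575]
tool_rot: [-0.093, 0.996, -0.0, 0.0]
force: [1.5, -0.3, -2.4]
finger_gap: 0.721
gripper_force: 56.8
```

Emit:
carry_out:
  targets:
    - [[0,0,0,0,0,0,5],[0,0,0,0,0,0,5],[0,0,0,0,0,0,5]]

```text
t: 8.7
tcp_pos: [0.5066, 0.0902, 0.1572]
tool_rot: [-0.094, 0.996, -0.0, -0.0]
force: [-0.3, -0.1, -2.6]
finger_gap: 0.719
gripper_force: 56.8
```

```bash
sed -i 's/woodface,.15,.15,closing=9/woodface,.15,.15,closing=25/' h.py; python3 -c "
from h import *
inslot(cv2.imread('pics/t2.png'),0)
s,a=slot(2); g=s+rot(a)@[.017,0]; print(g)
go(*g,.16,a+np.pi/2)"
```

```text
slot 0 err mm rect [-0.4 -0.6] cm [-0.4 -0.3] yaw -0.18 1.04 size [132.1  74.8]
[0.5297 0.2583]
t 8.7 tcp [0.5066 0.0902 0.1572] q6 -1.8 shift cm [-5.41 16.08 -0.29] turn [-0.02 -0.02  0.08]
```

Emit:
carry_out:
  targets:
    - [[-5.4,16.1,-0.3,0,0,0,5],[-5.4,16.1,-0.3,0,0,0,5],[-5.4,16.1,-0.3,0,0,0,5],[-5.4,16.1,-0.3,0,0,0,5],[-5.4,16.1,-0.3,0,0,0,5],[-5.4,16.1,-0.3,0,0,0,5],[-5.4,16.1,-0.3,0,0,0,5]]

```text
t: 9.28
tcp_pos: [0.53, 0.2565, 0.1597]
tool_rot: [-0.093, 0.996, -0.001, -0.001]
force: [-0.4, -0.7, -2.6]
finger_gap: 0.715
gripper_force: 57.0
```

```bash
python3 -c "
from h import *
s,a=slot(2); g=s+rot(a)@[.017,0]
go(*g,.055,a+np.pi/2)"
```

```text
t 9.28 tcp [0.53   0.2565 0.1597] q6 -1.49 shift cm [-0.02  0.19 10.47] turn [-0.05 -0.1  -0.07]
```

Emit:
carry_out:
  targets:
    - [[0,0.15,4,0,0,0,5],[0,0.15,8,0,0,0,5],[0,0.15,9.8,0,0,0,5],[0,0.15,10.2,0,0,0,5],[0,0.15,10.4,0,0,0,5],[0,0.15,10.4,0,0,0,5]]

```text
t: 9.78
tcp_pos: [0.5293, 0.2569, 0.0561]
tool_rot: [-0.092, 0.996, -0.0, -0.002]
force: [0.4, 0.4, -1.9]
finger_gap: 0.718
gripper_force: 57.2
```

Emit:
carry_out:
  targets:
    - [[0,0,0,0,0,0,7.4],[0,0,0,0,0,0,7.4],[0,0,0,0,0,0,7.4],[0,0,0,0,0,0,7.4],[0,0,-4,0,0,0,7.4],[0,0,-8,0,0,0,8.5],[0,-4,-12,0,0,0,8.5],[0,-8,-12,0,0,0,8.5],[0,-12,-12,0,0,0,8.5],[0,-16,-12,0,0,0,8.5],[0,-20,-12,0,0,0,8.5],[0,-24,-12,0,0,0,8.5]]

```text
t: 10.78
tcp_pos: [0.5743, 0.0252, 0.1769]
tool_rot: [-0.094, 0.996, -0.0, 0.001]
force: [0.6, 0.5, 1.0]
finger_gap: 0.994
gripper_force: 0.0
```

Emit:
carry_out:
  targets:
    - [[0,-10,0,0,0,0,8.5],[0,-20,0,0,0,0,8.5],[0,-20,0,0,0,0,8.5],[0,-20,0,0,0,0,8.5],[0,-20,0,0,0,0,8.5],[0,-20,0,0,0,0,8.5],[0,-20,0,0,0,0,8.5],[0,-20,0,0,0,0,8.5]]

```text
t: 11.45
tcp_pos: [0.6107, -0.169, 0.1759]
tool_rot: [-0.093, 0.996, 0.0, -0.0]
force: [0.4, 0.2, -0.3]
finger_gap: 0.994
gripper_force: 0.0
```

```bash
python3 -c "
from h import *
im=look('t3'); inslot(im,0); inslot(im,2)
d=loose(im,'red',(.644,-.274)); y=np.radians((d['yaw']+d['yawm'])/2)
for sg in(1,-1):
  g=(d['c']+d['cm'])/2+rot(y)@[.017*sg,0]; print(sg,g,y); go(*g,.17,y+np.pi/2)
s,a=slot(2);  cv2.imwrite('pics/c5.png',ortho('top',im,P,PY,.024,.26,.2,3000))"
```

```text
slot 0 err mm rect [-0.4 -0.7] cm [-0.2 -0.2] yaw -0.26 0.9 size [132.1  74.6]
slot 2 err mm rect [-0.9  3.2] cm [-0.3  1.2] yaw 0.45 0.08 size [130.8  73.5]
red [ 0.6862 -0.2674] [ 0.6978 -0.2745] -75.54758 66.80831853084965 [51.5 45.7]
1 [ 0.7089 -0.2722] -0.07626441639956916
t 11.5 tcp [ 0.6106 -0.1682  0.1759] q6 -2.2 shift cm [ -7.72 -12.05   0.57] turn [ 0.06 -0.06 15.13]
-1 [ 0.675  -0.2696] -0.07626441639956916
t 11.5 tcp [ 0.6106 -0.1682  0.1759] q6 -2.2 shift cm [ -4.44 -11.17   0.58] turn [ 0.06 -0.06 15.13]
```

View pics/c5.png

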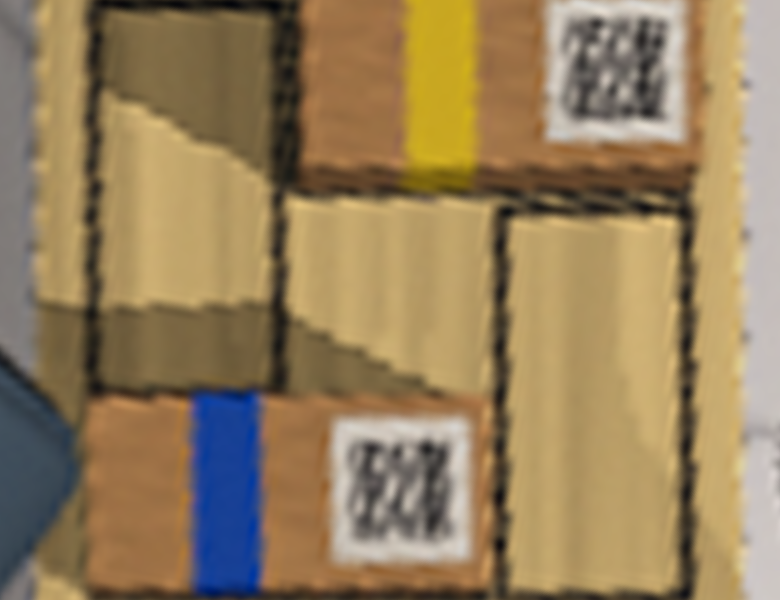

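Yellow and blue both lie inside their outlines. The arm hides red here, so I'll check it for a knock with the scene camera.

```bash
python3 -c "
from h import *
def redc(im):
    h=cv2.cvtColor(im,cv2.COLOR_BGR2HSV).astype(int); m=((h[...,0]<6)|(h[...,0]>174))&(h[...,1]>150)&(h[...,2]>60); m[:,:150]=0;m[:,210:]=0;m[:170]=0;m[250:]=0
    v,u=np.nonzero(m); return np.array([u.mean(),v.mean()]),len(u)
im=cams.snapshot('scene')[:,:,::-1].copy(); cv2.imwrite('pics/s3.png',im)
a,b=redc(cv2.imread('pics/scene0.png')),redc(im); print(a,b,ray('scene',a[0],.05),ray('scene',b[0],.05))
y=np.radians(14.95); g=np.array([.6441,-.2743])+rot(y)@[.017,0]; go(*g,.17,y+np.pi/2)
"
```

```text
(array([185.7273, 202.9818]), 55) (array([186.0465, 202.8837]), 43) [[ 0.6175 -0.2802  0.05  ]] [[ 0.6169 -0.2793  0.05  ]]
t 11.55 tcp [ 0.6107 -0.1678  0.176 ] q6 -2.2 shift cm [ -2.98 -10.97   0.59] turn [ 0.06 -0.05 -4.14]
```

Red has not moved.

Emit:
carry_out:
  targets:
    - [[-3,-11,0.6,0,0,-4.1,8.5],[-3,-11,0.6,0,0,-4.1,8.5],[-3,-11,0.6,0,0,-4.1,8.5],[-3,-11,0.6,0,0,-4.1,8.5],[-3,-11,0.6,0,0,-4.1,8.5],[-3,-11,0.6,0,0,-4.1,8.5],[-3,-11,0.6,0,0,-4.1,8.5]]

```text
t: 12.13
tcp_pos: [0.6605, -0.2695, 0.1699]
tool_rot: [-0.13, 0.992, 0.001, -0.001]
force: [-0.5, 0.2, 0.1]
finger_gap: 0.995
gripper_force: 0.0
```

```bash
python3 -c "
from h import *
y=np.radians(14.95); g=np.array([.6441,-.2743])+rot(y)@[.017,0]; go(*g,.03,y+np.pi/2)
"
```

```text
t 12.13 tcp [ 0.6605 -0.2695  0.1699] q6 -2.38 shift cm [-0.01 -0.06 13.99] turn [ 0.1  -0.07 -0.01]
```

Emit:
carry_out:
  targets:
    - [[0,0,4,0,0,0,8.5],[0,0,8,0,0,0,8.5],[0,0,12,0,0,0,8.5],[0,0,14,0,0,0,8.5],[0,0,14,0,0,0,8.5],[0,0,14,0,0,0,8.5],[0,0,14,0,0,0,5],[0,0,14,0,0,0,5],[0,0,14,0,0,0,5],[0,0,14,0,0,0,5],[0,0,14,0,0,0,5],[0,0,14,0,0,0,5]]

```text
t: 13.13
tcp_pos: [0.663, -0.2726, 0.0334]
tool_rot: [-0.129, 0.992, -0.001, 0.002]
force: [0.2, 0.4, 5.9]
finger_gap: 0.717
gripper_force: 56.6
```

```bash
python3 -c "
from h import *
s,a=slot(1); g=s+rot(a)@[.017,0]; print(g)
go(*g,.17,a+np.pi/2)"
```

```text
[0.5956 0.1842]
t 13.13 tcp [ 0.663  -0.2726  0.0334] q6 -2.38 shift cm [ -5.22  45.84 -13.78] turn [ -0.32   0.05 -85.9 ]
```

```bash
python3 -c "
from h import *
s,a=slot(3); g=s+rot(a)@[.017,0]; print(g)
go(*g,.17,a+np.pi/2)"
```

```text
[0.4556 0.1924]
t 13.13 tcp [ 0.663  -0.2726  0.0334] q6 -2.38 shift cm [  8.1   50.21 -13.85] turn [ -0.32   0.05 -85.9 ]
```

Emit:
carry_out:
  targets:
    - [[0,0,-4,0,0,0,5],[0,0,-8,0,0,0,5],[0,0,-13.8,0,0,7,5],[0.6,4,-13.8,0,0,14,5],[1.2,8,-13.8,0,0,21,5],[1.9,12,-13.8,0,0,28,5],[2.5,16,-13.8,0,0,35,5],[3.2,20,-13.8,0,0,42,5],[3.8,24,-13.8,0,0,49,5],[4.5,28,-13.8,0,0,56,5],[5.1,32,-13.8,0,0,63,5],[5.8,36,-13.8,0,0,68,5]]

```text
t: 14.13
tcp_pos: [0.5124, 0.0624, 0.1688]
tool_rot: [0.45, 0.893, 0.0, 0.001]
force: [1.0, 0.7, -1.8]
finger_gap: 0.72
gripper_force: 56.0
```

Emit:
carry_out:
  targets:
    - [[0,0,0,0,0,0,5],[0,0,0,0,0,0,5],[0,0,0,0,0,0,5]]

```text
t: 14.38
tcp_pos: [0.5138, 0.0611, 0.1688]
tool_rot: [0.447, 0.895, 0.0, 0.001]
force: [-0.3, -0.6, -1.6]
finger_gap: 0.722
gripper_force: 56.1
```

```bash
python3 -c "
from h import *
s,a=slot(3); g=s+rot(a)@[.017,0]; print(g)
go(*g,.17,a+np.pi/2)"
```

```text
[0.4556 0.1924]
t 14.38 tcp [0.5138 0.0611 0.1688] q6 -0.74 shift cm [13.99  3.23 -0.15] turn [ 0.12  0.1  26.2 ]
```

Emit:
carry_out:
  targets:
    - [[3.5,0.8,0,0,0,7,5],[7,1.6,0,0,0,13,5],[10.5,2.4,0,0,0,20,5],[14,3.2,0,0,0,26.2,5],[14,3.2,0,0,0,26.2,5],[14,3.2,0,0,0,26.2,5],[14,3.2,0,0,0,26.2,5],[14,3.2,0,0,0,26.2,5]]

```text
t: 15.05
tcp_pos: [0.4564, 0.191, 0.1682]
tool_rot: [0.639, 0.769, 0.0, 0.001]
force: [0.4, 0.3, -2.3]
finger_gap: 0.722
gripper_force: 56.1
```

```bash
python3 -c "
from h import *
s,a=slot(3); g=s+rot(a)@[.017,0]; print(g)
go(*g,.0574,a+np.pi/2)"
```

```text
[0.4556 0.1924]
t 15.05 tcp [0.4564 0.191  0.1682] q6 -0.01 shift cm [ 0.15 -0.07 11.08] turn [ 0.09  0.03 -0.18]
```

Emit:
carry_out:
  targets:
    - [[0.1,-0.05,4,0,0,0,5],[0.1,-0.05,8,0,0,0,5],[0.1,-0.05,10.4,0,0,0,5],[0.1,-0.05,10.8,0,0,0,5],[0.1,-0.05,11.0,0,0,0,5],[0.1,-0.05,11.0,0,0,0,5],[0.1,-0.05,11.0,0,0,0,5]]

```text
t: 15.63
tcp_pos: [0.4556, 0.1924, 0.0585]
tool_rot: [0.639, 0.769, 0.001, 0.001]
force: [0.3, -0.4, -1.6]
finger_gap: 0.717
gripper_force: 56.2
```

Emit:
carry_out:
  targets:
    - [[0,0,0,0,0,0,7.4],[0,0,0,0,0,0,7.4],[0,0,0,0,0,0,7.4],[0,0,0,0,0,0,7.4],[0,0,-4,0,0,0,7.4],[0,0,-8,0,0,0,8.5],[0,0,-12,0,0,0,8.5],[4,0,-14,0,0,0,8.5],[8,0,-14,0,0,0,8.5],[12,0,-14,0,0,0,8.5],[16,0,-14,0,0,0,8.5],[20,0,-14,0,0,0,8.5]]

```text
t: 16.63
tcp_pos: [0.4165, 0.3917, 0.1988]
tool_rot: [0.639, 0.77, 0.0, 0.0]
force: [0.9, -0.4, -0.4]
finger_gap: 0.991
gripper_force: 0.0
```

Emit:
carry_out:
  targets:
    - [[4,0,0,0,0,0,8.5],[8,0,0,0,0,0,8.5],[8,0,0,0,0,0,8.5],[8,0,0,0,0,0,8.5],[8,0,0,0,0,0,8.5]]

```text
t: 17.05
tcp_pos: [0.4018, 0.468, 0.1977]
tool_rot: [0.638, 0.77, -0.001, 0.0]
force: [0.7, 0.4, 0.6]
finger_gap: 0.998
gripper_force: 0.0
```

```bash
python3 -c "
from h import *
im=look('t4')
for k in(0,2,3): inslot(im,k)
y=np.radians(-9.7); go(.5406,.4321,.17,y+np.pi/2)
cv2.imwrite('pics/c6.png',np.hstack([ortho('top',im,P,PY,.024,.26,.26,1500),ortho('top',im,P,PY,.084,.26,.26,1500)]))"
```

```text
slot 0 err mm rect [-0.2  5.4] cm [-2.3  2.4] yaw 1.54 -4.88 size [131.8  85.6]
slot 2 err mm rect [-1.5  0.7] cm [-1.1  0.7] yaw 0.87 0.31 size [131.   66.8]
slot 3 err mm rect [9.1 8. ] cm [4.4 1.3] yaw 0.43 5.13 size [152.3  81. ]
t 17.1 tcp [0.4021 0.4674 0.1978] q6 0.49 shift cm [-6.01 12.96  2.77] turn [ -0.1    0.02 -69.7 ]
```

View pics/c6.png

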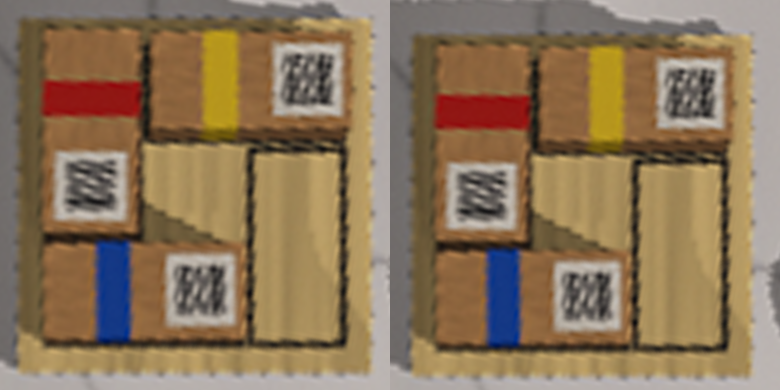

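All three look inside their outlines. I'll check quantitatively with the label centres, which I need for aiming anyway.

```bash
cat >> h.py <<'E'
def lab(im,k,sg):
    s,a=slot(k); c=s+rot(a)@[.036*sg,0]; f=lambda h:(h[...,1]<70)&(h[...,2]>110)
    d,m,o=rect("top",im,c,.084,f,.075,.075,closing=41)
    e=(rot(-a)@(d["c"]-s)-[.036*sg,0])*1e3; em=(rot(-a)@(d["cm"]-s)-[.036*sg,0])*1e3
    print("slot",k,"label",d["c"],"err",e.round(1),em.round(1),"size",np.round(d["size"],1),"yaw",(d["yaw"]-np.degrees(a)+45)%90-45)
    return d["c"]
E
python3 -c "
from h import *
for f in('t4','t3'):
  im=cv2.imread(f'pics/{f}.png'); lab(im,3,1) if f=='t4' else 0; lab(im,2,-1); lab(im,0,1)
"
```

```text
slot 3 label [0.458  0.1747] err [-1.2 -0.9] [-1.1 -0.8] size [47.  44.5] yaw -0.6593091201781931
slot 2 label [0.5823 0.2678] err [-0.5  0.4] [-0.5  0.5] size [46.6 44.9] yaw -0.19920989990237103
slot 0 label [0.5397 0.1223] err [-0.4  0.5] [-0.4  0.5] size [46.6 44.7] yaw 0.13011291503906364
slot 2 label [0.5823 0.2678] err [-0.5  0.5] [-0.5  0.4] size [46.7 45. ] yaw -0.027777404785183535
slot 0 label [0.5397 0.1223] err [-0.4  0.5] [-0.4  0.5] size [46.8 44.8] yaw 0.04254272460937614
```

Emit:
carry_out:
  targets:
    - [[-6,13,2.8,0,0,-69.7,8.5],[-6,13,2.8,0,0,-69.7,8.5],[-6,13,2.8,0,0,-69.7,8.5],[-6,13,2.8,0,0,-69.7,8.5],[-6,13,2.8,0,0,-69.7,8.5],[-6,13,2.8,0,0,-69.7,8.5],[-6,13,2.8,0,0,-69.7,8.5],[-6,13,2.8,0,0,-69.7,8.5],[-6,13,2.8,0,0,-69.7,8.5],[-6,13,2.8,0,0,-69.7,8.5],[-6,13,2.8,0,0,-69.7,8.5],[-6,13,2.8,0,0,-69.7,8.5]]

```text
t: 18.1
tcp_pos: [0.5417, 0.4318, 0.1701]
tool_rot: [0.087, 0.996, -0.0, -0.0]
force: [0.3, 0.5, -0.1]
finger_gap: 0.995
gripper_force: 0.0
```

```bash
python3 -c "
from h import *
y=np.radians(-9.7); go(.5406,.4321,.058,y+np.pi/2)"
```

```text
t 18.1 tcp [0.5417 0.4318 0.1701] q6 -0.88 shift cm [ 0.11  0.01 11.21] turn [-0.03 -0.03 -0.25]
```

Emit:
carry_out:
  targets:
    - [[0.1,0,4,0,0,0,8.5],[0.1,0,8,0,0,0,8.5],[0.1,0,10.5,0,0,0,8.5],[0.1,0,11.2,0,0,0,8.5],[0.1,0,11.2,0,0,0,8.5],[0.1,0,11.2,0,0,0,2.5],[0.1,0,11.2,0,0,0,2.5],[0.1,0,11.2,0,0,0,2.5],[0.1,0,11.2,0,0,0,2.5],[0.1,0,11.2,0,0,0,2.5],[0.1,0,11.2,0,0,0,2.5],[0.1,0,11.2,0,0,0,2.5]]
  force: 60

```text
t: 19.1
tcp_pos: [0.5414, 0.4342, 0.0602]
tool_rot: [0.084, 0.996, 0.001, 0.001]
force: [-0.0, -1.4, 6.7]
finger_gap: 0.365
gripper_force: 61.3
```

Emit:
carry_out:
  targets:
    - [[0,0,0,0,0,0,2.5],[0,0,0,0,0,0,2.5],[0,0,0,0,0,0,2.5],[0,0,0,0,0,0,2.5]]

```text
t: 19.43
tcp_pos: [0.5413, 0.4342, 0.0602]
tool_rot: [0.084, 0.996, 0.001, 0.001]
force: [-0.8, -0.6, 7.3]
finger_gap: 0.364
gripper_force: 61.3
```

```bash
cat >> h.py <<'E'
LR,LY,LB=np.array([.458,.1747]),np.array([.5823,.2678]),np.array([.5397,.1223])
def scan(L,psi=-60):
    a=np.radians(psi); t=L-rot(a)@[.05+.09-.0007,0]; go(*t,.084+.0866+.0065+.0202,a+np.pi/2)
def aim():
    s=manip.sense(); M=R.from_quat(s["tool_rot"]).as_matrix(); S=np.c_[-M[:,0],M[:,1],-M[:,2]]
    if np.linalg.det(S)<0: S[:,1]*=-1
    w=s["tcp_pos"]+S@np.array([-.0007+.09,0,-.0202-.0065]); b=S@np.array([.5,0,-.866]); l=(w[2]-.084)/-b[2]
    print("t",s["t"],"hits",w+b*l,"dist",round(l,4))
E
python3 -c "
from h import *
scan(LR)"
```

```text
t 19.43 tcp [0.5413 0.4342 0.0602] q6 -0.89 shift cm [ 12.71 -16.23 -13.77] turn [ 0.15  0.1  50.32]
```

Emit:
carry_out:
  targets:
    - [[0,0,-3,0,0,0,2.5],[0,0,-6,0,0,0,2.5],[0,0,-10,0,0,0,2.5],[0,0,-13.8,0,0,0,2.5],[3,-4,-13.8,0,0,7,2.5],[5,-6.5,-13.8,0,0,14,2.5],[7,-9,-13.8,0,0,21,2.5],[9,-11.5,-13.8,0,0,28,2.5],[10,-13,-13.8,0,0,35,2.5],[11,-14.5,-13.8,0,0,42,2.5],[12,-15.5,-13.8,0,0,49,2.5],[12.7,-16.2,-13.8,0,0,50.3,2.5]]

```text
t: 20.43
tcp_pos: [0.3859, 0.2943, 0.196]
tool_rot: [0.501, 0.865, -0.001, -0.001]
force: [0.3, -0.7, -2.1]
finger_gap: 0.366
gripper_force: 60.2
```

Emit:
carry_out:
  targets:
    - [[0,0,0,0,0,0,2.5],[0,0,0,0,0,0,2.5],[0,0,0,0,0,0,2.5],[0,0,0,0,0,0,2.5]]

```text
t: 20.77
tcp_pos: [0.3891, 0.2961, 0.1962]
tool_rot: [0.499, 0.866, 0.001, 0.0]
force: [-0.0, 0.8, -1.9]
finger_gap: 0.361
gripper_force: 60.2
```

```bash
python3 -c "
from h import *
scan(LR); aim(); print(manip.sense()['finger_gap'])
im=cams.snapshot('scene')[:,:,::-1]; cv2.imwrite('pics/s5.png',cv2.resize(im[100:260,260:460],(800,640))[:600])"
```

```text
t 20.77 tcp [0.3891 0.2961 0.1962] q6 -0.1 shift cm [-0.03 -0.1  -0.11] turn [0.1  0.01 0.09]
t 20.7667 hits [0.4588 0.1762 0.084 ] dist 0.0987
0.3614476734095734
```

View pics/s5.png

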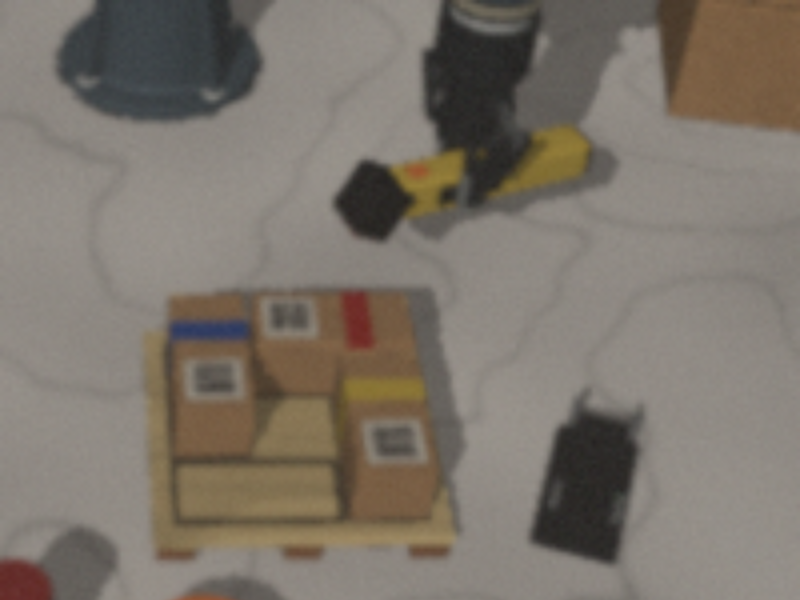

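The scanner is held level with its head at about (372,198), the beam is on the red label and all cartons are in place. Holding to read red.

Emit:
carry_out:
  targets:
    - [[0,-0.1,-0.1,0,0,0,2.5],[0,-0.1,-0.1,0,0,0,2.5],[0,-0.1,-0.1,0,0,0,2.5],[0,-0.1,-0.1,0,0,0,2.5],[0,-0.1,-0.1,0,0,0,2.5],[0,-0.1,-0.1,0,0,0,2.5],[0,-0.1,-0.1,0,0,0,2.5],[0,-0.1,-0.1,0,0,0,2.5],[0,-0.1,-0.1,0,0,0,2.5],[0,-0.1,-0.1,0,0,0,2.5],[0,-0.1,-0.1,0,0,0,2.5],[0,-0.1,-0.1,0,0,0,2.5]]

```text
t: 21.82
tcp_pos: [0.387, 0.2948, 0.197]
tool_rot: [0.5, 0.866, -0.0, -0.0]
force: [-0.3, -0.5, -2.5]
finger_gap: 0.368
gripper_force: 60.2
```

Emit:
carry_out:
  targets:
    - [[0,0,0,0,0,0,2.5],[0,0,0,0,0,0,2.5],[0,0,0,0,0,0,2.5],[0,0,0,0,0,0,2.5],[0,0,0,0,0,0,2.5],[0,0,0,0,0,0,2.5],[0,0,0,0,0,0,2.5],[0,0,0,0,0,0,2.5],[0,0,0,0,0,0,2.5],[0,0,0,0,0,0,2.5]]

```text
t: 22.65
tcp_pos: [0.387, 0.2948, 0.197]
tool_rot: [0.5, 0.866, -0.0, -0.0]
force: [-1.0, 0.6, -1.2]
finger_gap: 0.364
gripper_force: 60.2
```

```bash
python3 -c "
from h import *
aim(); scan(LY)
im=look('t6')
lab(im,3,1);lab(im,2,-1);lab(im,0,1)"
```

```text
t 22.65 hits [0.4566 0.1743 0.084 ] dist 0.0997
t 22.65 tcp [0.387  0.2948 0.197 ] q6 -0.1 shift cm [ 1.82 15.56 -0.03] turn [-0.    0.    0.02]
slot 3 label [0.458  0.1746] err [-1.1 -0.9] [-1.1 -0.8] size [47.1 44.5] yaw -0.5792052459716501
slot 2 label [0.5823 0.2678] err [-0.5  0.4] [-0.5  0.5] size [46.6 44.9] yaw -0.27217742919924603
slot 0 label [0.5397 0.1223] err [-0.4  0.5] [-0.4  0.5] size [46.7 44.7] yaw 0.2190945434570324
```

Emit:
carry_out:
  targets:
    - [[0.5,4,0,0,0,0,2.5],[1,8,0,0,0,0,2.5],[1.4,12,0,0,0,0,2.5],[1.8,15.6,0,0,0,0,2.5],[1.8,15.6,0,0,0,0,2.5],[1.8,15.6,0,0,0,0,2.5],[1.8,15.6,0,0,0,0,2.5],[1.8,15.6,0,0,0,0,2.5]]

```text
t: 23.37
tcp_pos: [0.5114, 0.3876, 0.1965]
tool_rot: [0.5, 0.866, -0.001, -0.001]
force: [0.1, -0.3, -2.3]
finger_gap: 0.366
gripper_force: 60.6
```

```bash
python3 -c "
from h import *
aim(); scan(LY)"
```

```text
t 23.3667 hits [0.5805 0.2672 0.084 ] dist 0.099
t 23.37 tcp [0.5114 0.3876 0.1965] q6 -0.05 shift cm [ 0.01  0.15 -0.08] turn [-0.18 -0.01  0.02]
```

Emit:
carry_out:
  targets:
    - [[0,0.1,0,0,0,0,2.5],[0,0.1,0,0,0,0,2.5],[0,0.1,0,0,0,0,2.5],[0,0.1,0,0,0,0,2.5],[0,0.1,0,0,0,0,2.5],[0,0.1,0,0,0,0,2.5],[0,0.1,0,0,0,0,2.5],[0,0.1,0,0,0,0,2.5],[0,0.1,0,0,0,0,2.5],[0,0.1,0,0,0,0,2.5],[0,0.1,0,0,0,0,2.5],[0,0.1,0,0,0,0,2.5]]

```text
t: 24.37
tcp_pos: [0.5139, 0.389, 0.197]
tool_rot: [0.5, 0.866, -0.0, -0.0]
force: [0.1, -0.5, -1.9]
finger_gap: 0.368
gripper_force: 60.6
```

Emit:
carry_out:
  targets:
    - [[0,0,0,0,0,0,2.5],[0,0,0,0,0,0,2.5],[0,0,0,0,0,0,2.5],[0,0,0,0,0,0,2.5],[0,0,0,0,0,0,2.5],[0,0,0,0,0,0,2.5],[0,0,0,0,0,0,2.5],[0,0,0,0,0,0,2.5],[0,0,0,0,0,0,2.5],[0,0,0,0,0,0,2.5]]

```text
t: 25.2
tcp_pos: [0.514, 0.389, 0.197]
tool_rot: [0.5, 0.866, -0.0, -0.0]
force: [0.6, 0.5, -2.5]
finger_gap: 0.366
gripper_force: 60.6
```

```bash
python3 -c "
from h import *
aim(); scan(LB); im=look('t7'); lab(im,3,1);lab(im,0,1);lab(im,2,-1)"
```

```text
t 25.2 hits [0.5836 0.2685 0.084 ] dist 0.0997
t 25.2 tcp [0.514 0.389 0.197] q6 -0.05 shift cm [-10.45 -11.11  -0.03] turn [-0.    0.    0.01]
slot 3 label [0.458  0.1747] err [-1.2 -0.9] [-1.1 -0.8] size [47.  44.5] yaw -0.6593091201781931
slot 0 label [0.5397 0.1223] err [-0.4  0.5] [-0.4  0.5] size [46.6 44.8] yaw 0.04255035400390739
slot 2 label [0.5823 0.2678] err [-0.5  0.4] [-0.5  0.4] size [46.6 44.9] yaw -0.19920989990237103
```

Yellow was aimed within 2 mm. Now blue.

Emit:
carry_out:
  targets:
    - [[-2.6,-2.8,0,0,0,0,2.5],[-5.2,-5.6,0,0,0,0,2.5],[-7.8,-8.4,0,0,0,0,2.5],[-10.4,-11.1,0,0,0,0,2.5],[-10.4,-11.1,0,0,0,0,2.5],[-10.4,-11.1,0,0,0,0,2.5],[-10.4,-11.1,0,0,0,0,2.5],[-10.4,-11.1,0,0,0,0,2.5]]

```text
t: 25.92
tcp_pos: [0.4709, 0.2443, 0.1975]
tool_rot: [0.5, 0.866, 0.001, 0.001]
force: [-0.1, -0.4, -2.4]
finger_gap: 0.361
gripper_force: 60.8
```

Emit:
carry_out:
  targets:
    - [[0,0,0,0,0,0,2.5],[0,0,0,0,0,0,2.5],[0,0,0,0,0,0,2.5],[0,0,0,0,0,0,2.5],[0,0,0,0,0,0,2.5],[0,0,0,0,0,0,2.5],[0,0,0,0,0,0,2.5],[0,0,0,0,0,0,2.5],[0,0,0,0,0,0,2.5],[0,0,0,0,0,0,2.5],[0,0,0,0,0,0,2.5],[0,0,0,0,0,0,2.5]]

```text
t: 26.92
tcp_pos: [0.4699, 0.2434, 0.1971]
tool_rot: [0.5, 0.866, 0.0, 0.0]
force: [-0.4, 0.0, -2.1]
finger_gap: 0.367
gripper_force: 60.8
```

Emit:
carry_out:
  targets:
    - [[0,0,0,0,0,0,2.5],[0,0,0,0,0,0,2.5],[0,0,0,0,0,0,2.5],[0,0,0,0,0,0,2.5],[0,0,0,0,0,0,2.5],[0,0,0,0,0,0,2.5],[0,0,0,0,0,0,2.5],[0,0,0,0,0,0,2.5],[0,0,0,0,0,0,2.5]]

```text
t: 27.67
tcp_pos: [0.4699, 0.2434, 0.1971]
tool_rot: [0.5, 0.866, -0.0, -0.0]
force: [-0.3, -0.3, -2.8]
finger_gap: 0.363
gripper_force: 60.8
```

```bash
python3 -c "
from h import *
aim(); go(.5413,.4342,.20,np.radians(-9.7)+np.pi/2); im=look('t8'); lab(im,3,1);lab(im,0,1);lab(im,2,-1)
h=cv2.cvtColor(ortho('top',im,(.55,.43),0,.012,.26,.2,4000),cv2.COLOR_BGR2HSV); m=(h[...,2]<55).astype(np.uint8)*255
m=cv2.morphologyEx(m,cv2.MORPH_CLOSE,np.ones((41,41)))
k=max(cv2.findContours(m,0,1)[0],key=cv2.contourArea); (u,v),sz,an=cv2.minAreaRect(k); print('dock',.55+(u-520)/4000,.43-(v-400)/4000,np.array(sz)/4,an)"
```

```text
t 27.6667 hits [0.5395 0.1229 0.084 ] dist 0.0997
t 27.67 tcp [0.4699 0.2434 0.1971] q6 -0.26 shift cm [12.95 15.73 -0.29] turn [ -0.    -0.   -50.28]
slot 3 label [0.4582 0.1748] err [-1.3 -0.7] [-1.1 -0.9] size [47.2 44.5] yaw -0.8541819763183298
slot 0 label [0.5397 0.1223] err [-0.4  0.5] [-0.4  0.5] size [46.6 44.8] yaw 0.06430175781250114
slot 2 label [0.5823 0.2678] err [-0.5  0.4] [-0.5  0.4] size [46.6 44.9] yaw -0.12522766113283978
dock 0.5033073196411133 0.41852723693847654 [120.1629 215.7949] 70.60218811035156
```

Emit:
carry_out:
  targets:
    - [[2,2.5,-0.3,0,0,-7,2.5],[4,5,-0.3,0,0,-14,2.5],[6,7.5,-0.3,0,0,-21,2.5],[8,10,-0.3,0,0,-28,2.5],[10,12.5,-0.3,0,0,-35,2.5],[12,14.5,-0.3,0,0,-42,2.5],[13,15.7,-0.3,0,0,-49,2.5],[13,15.7,-0.3,0,0,-50.3,2.5],[13,15.7,-0.3,0,0,-50.3,2.5],[13,15.7,-0.3,0,0,-50.3,2.5],[13,15.7,-0.3,0,0,-50.3,2.5],[13,15.7,-0.3,0,0,-50.3,2.5]]

```text
t: 28.72
tcp_pos: [0.5406, 0.4333, 0.2001]
tool_rot: [0.085, 0.996, -0.0, -0.0]
force: [0.2, -0.2, -2.6]
finger_gap: 0.368
gripper_force: 60.8
```

```bash
python3 -c "
from h import *
go(.5413,.4342,.0605,np.radians(-9.65)+np.pi/2)"
```

```text
t 28.72 tcp [0.5406 0.4333 0.2001] q6 -0.88 shift cm [-0.07  0.11 13.96] turn [-0.04 -0.04 -0.15]
```

Emit:
carry_out:
  targets:
    - [[0,0.1,4,0,0,0,2.5],[0,0.1,8,0,0,0,2.5],[0,0.1,11,0,0,0,2.5],[0,0.1,12.5,0,0,0,2.5],[0,0.1,13.4,0,0,0,2.5],[0,0.1,13.8,0,0,0,2.5],[0,0.1,14,0,0,0,2.5],[0,0.1,14,0,0,0,2.5],[0,0.1,14,0,0,0,2.5]]

```text
t: 29.47
tcp_pos: [0.5417, 0.4356, 0.0615]
tool_rot: [0.085, 0.996, 0.0, 0.001]
force: [-0.2, -0.9, -2.9]
finger_gap: 0.366
gripper_force: 60.8
```

Emit:
carry_out:
  targets:
    - [[0,0,0.1,0,0,0,2.5],[0,0,0.15,0,0,0,2.5],[0,0,0.15,0,0,0,2.5],[0,0,0.15,0,0,0,4.5],[0,0,0.15,0,0,0,6],[0,0,0.15,0,0,0,6],[0,0,0.15,0,0,0,6],[0,0,0.15,0,0,0,6]]

```text
t: 30.13
tcp_pos: [0.541, 0.4357, 0.0585]
tool_rot: [0.084, 0.996, 0.0, 0.0]
force: [0.2, -0.5, -0.0]
finger_gap: 0.7
gripper_force: 0.0
```

Emit:
carry_out:
  targets:
    - [[0,0,-3,0,0,0,6],[0,0,-7,0,0,0,6],[0,0,-11,0,0,0,6],[0,0,-15,0,0,0,6],[0,4,-15,0,0,0,6],[0,8,-15,0,0,0,6],[0,12,-15,0,0,0,6],[2,16,-15,0,0,0,6],[4,16,-15,0,0,0,6],[4,16,-15,0,0,0,6],[4,16,-15,0,0,0,6],[4,16,-15,0,0,0,6]]

```text
t: 31.13
tcp_pos: [0.5287, 0.5995, 0.2084]
tool_rot: [0.084, 0.996, -0.0, 0.0]
force: [-0.2, -0.5, 0.2]
finger_gap: 0.706
gripper_force: 0.0
```

```bash
python3 -c "
from h import *
im=look('t9'); lab(im,3,1);lab(im,0,1);lab(im,2,-1); print(manip.sense()['t'])
d,m,o=rect('top',im,(.538,.427),.074,lambda h:(abs(h[...,0]-25)<8)&(h[...,1]>150)&(h[...,2]>120),.26,.26,closing=5); print(d)
cv2.imwrite('pics/c9.png',cv2.resize(im[130:330,80:450],(800,432)))"
```

```text
slot 3 label [0.458  0.1746] err [-1.1 -0.9] [-1.1 -0.8] size [47.  44.5] yaw -0.5792052459716501
slot 0 label [0.5397 0.1223] err [-0.4  0.5] [-0.4  0.5] size [46.6 44.7] yaw 0.06430938720703239
slot 2 label [0.5823 0.2678] err [-0.5  0.4] [-0.5  0.5] size [46.6 44.9] yaw -0.12522766113283978
31.1833
{'c': array([0.5165, 0.4395], dtype=float32), 'cm': array([0.5165, 0.4393]), 'yaw': np.float32(-9.942488), 'yawm': np.float64(-9.887694022734923), 'size': (np.float32(167.30049), np.float32(31.574898)), 'area': 5024.875}
```

View pics/c9.png

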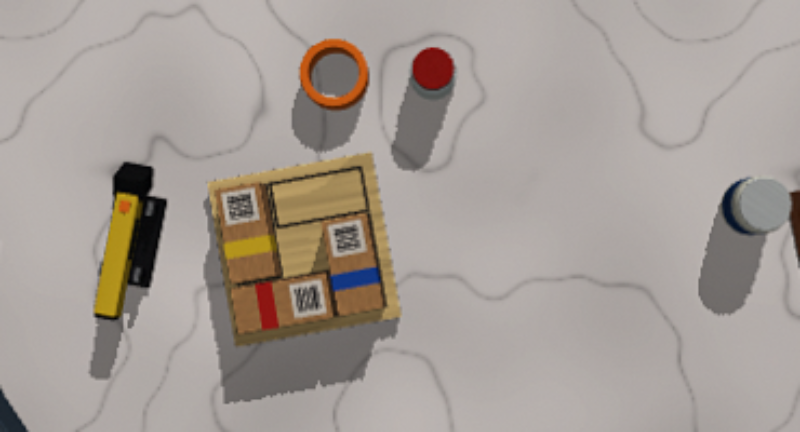

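The final view shows three cartons inside their outlines, labels up. The scanner is back in the dock at about (120,250), 3 mm from where it started, and the tape roll, jar and tin have not been touched. Handing in.

```bash
python3 -c "
from station import sign_off
print(sign_off())"
```

```text
the job is handed in; nothing more can be done
None
```

I handed the job in at about 31 s: the red, yellow and blue cartons (no green was there) lie label up in their outlines, about 1 mm off centre at most. I held the beam on each label for over a second from about 10 cm in the order red, yellow, blue (the interface reports no read-out), then laid the scanner back in its dock about 3 mm from where it started.

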